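# Load the dispensing rack from the back

## Robot

A 6-joint arm with a two-finger parallel gripper is mounted at the origin on a cart in front of the work surface, level with it; the furniture and walls round the work are solid. World frame = base frame: x ahead of the robot, y to its left, z up, the work surface at z = 0. Lengths are in m, angles in degrees, forces in N, time in s.
With the tool pointing down it reaches from about 0.225 to 0.875 m from the base axis. Payload 3.4 kg.
Tool frame: the origin (TCP) lies on the centre line of the jaws, within the pads' length; the fingertips stand 11 mm ahead of it and the grasp point (between the pads) lies 8 mm behind it; z points along the fingers, x is the direction in which the jaws open and shut, and the axes are right-handed (so a half turn about z gives the same grasp; the last joint's range is limited). The gripper opens to 85 mm and grips with 20 to 120 N. Pads are 22 mm wide; open, the fingers measure 114 mm over their backs; the gripper's body (76 mm by 85 mm) begins 54 mm behind the grasp point. The pads swing forward as they close: fully open they stand 13 mm farther back than shut.
Start: joints at [-77.578, 15.808, 86.224, -0, 77.962, -6.933], TCP at [0.191, -0.543, 0.242] pointing down, gripper open.
Joint ranges: [-165.64, 165.64], [-43.16, 119.46], [12.63, 154.43], [-67.54, 247.53], [6.08, 155.33], [-154.97, 154.97]. Speed limits (degrees/s): [147.25, 147.25, 180, 180, 180, 180].

## Interface

Orientations are given as a 3x3 rotation matrix whose columns are the frame's x, y, z axes.
In Python, from rig import sensors, viewer, order gives the robot as it stands.
- The arm moves only by the shell command python3 -m jog 'ROWS'. ROWS is text: rows parted by semicolons, each of 7 numbers parted by spaces: the shift along the tool's x, y, z in m, then the turn, a rotation vector about the tool's x, y, z in degrees, then the closure, from -1 (fully open) to 1 (shut), so that 0 is half open. A call has 1 to 20 rows; each row shifts and turns the commanded pose from where the row before left it, along the tool's axes as they then stand; what a row does not reach is not made up. A row lasts 1/8 s, in which the tool goes at most 62.5 mm and 10.7 degrees, less where a joint would pass 70% of its speed; a pose out of reach is approached as far as the arm can. A call is refused whole if a number of a shift passes 0.0625 or a number of a turn 10.7, either way. A call with a gripper value outside its range is refused whole. The fingers move at their own pace and stop on an object; the grip force is fixed at half the most. Time passes only in rows, so rows that do not move let the fingers close. It gives the time, the measured TCP pose, the force and the opening at its end, in the units of the state.
- sensors.read_state(): the state, without advancing time (a new reading comes with each control period).
- viewer.read_camera(name): name is "side" or "top" or "wrist"; returns (picture, depth): 420x560x3 uint8, blue, green, red; 420x560 float32, m along the optical axis (not along the pixel's ray), 0 where there is no reading.
- viewer.calibration(name): a dict with "vertical_fov" (degrees; the focal length in pixels is half the picture's height over the tangent of half this angle, whatever the lens; pixels are square), "cx", "cy" (the principal point, pixels), "D" ([k1, k2, p1, p2, k3] as OpenCV has them; the pictures are not rectified), "position" and "attitude" of the camera in the world; the wrist camera has in their place "mount" (4x4, takes a point from camera to tool coordinates, whose origin is the TCP and whose axes are the tool frame's). Camera axes: x right, y down, z forward; pixel columns grow to the right and rows downward; lengths in m; the calibration is good to about 2 mm. A picture is of the moment at which its call begins: read the wrist's pose just before it. calibration takes no time and is no camera call.
- order.job_done(): hands the job in, once; it reports no verdict.
The state is a dict: "time_s": time; "joints": joint angles; "dq": joint speeds; "effort": joint torques, N m; "eef_pos": TCP position; "tcp_rot": TCP orientation; "force": force on the tool from outside, world axes, zero at the start; "ft_torque": the same for the moment, N m; "opening": opening from 0.0 (shut) to 1.0 (fully open).
Only numpy, scipy, OpenCV 4.12 (cv2) and the standard library are available. Lean on these libraries where they do the work, as an engineer would, in place of code of your own. Each camera call takes 0.05 s, during which the arm holds its last target.

## Task

Load the teal rack for the treatment, each container upright in the tray that matches the colour of its cap or pump head. Set the two tall bottles in the back row first (the white pump bottle in the white tray, the amber dropper bottle with the black top in the black tray), and only then the two small vials in the front row (red cap in the red tray, blue cap in the blue tray). Leave the yellow-capped vial and the cream pot where they stand.

Things in the scene. Friction and masses are not known exactly. Their poses are not given: they have to be found in the camera images.
- white_pump: White pump bottle with white pump head, 128 mm tall, round upright body 42 mm in diameter up to about 90 mm, narrower pump head above. Origin: centre of the underside; z up. About 0.1 kg. Stands on the table.
- amber_dropper: Amber dropper bottle with black cap and rubber bulb, 102 mm tall; round body 33 mm in diameter up to about 60 mm, narrowing above. Origin: centre of the underside; z up. About 0.07 kg. Stands on the table.
- red_vial: Small amber vial with red cap, 42 mm tall, body 25 mm in diameter up to 34 mm, cap 21 mm in diameter. Origin: centre of the underside; z up. About 0.03 kg. Stands on the table.
- blue_vial: Small amber vial with blue cap, otherwise like the red-capped one (42 mm tall, 25 mm body). Origin: centre of the underside; z up. Stands on the table.
- yellow_vial: Bystander: pale vial with yellow cap, 54 mm tall, 29 mm in diameter; stays where it is. Origin: centre of the underside; z up.
- cream_pot: Bystander: low white cream pot with tan lid, 63 mm in diameter, 34 mm tall; stays where it is. Origin: centre of the underside; z up.
- dock_white: Round white tray on the teal rack, back row. Outer diameter 70 mm, inner 62 mm; floor 3 mm thick, rim 4 mm above that floor. Origin: centre of its underside, 12 mm above the table; z up, x from front row to back row, y along the rows. Rack: fixed plate 210 mm front to back, 200 mm wide, 12 mm thick; the back row is farther from the robot.
- dock_black: Round black tray on the teal rack, back row. Outer diameter 70 mm, inner 62 mm; floor 3 mm thick, rim 4 mm above that floor. Origin: centre of its underside, 12 mm above the table; z up, x from front row to back row, y along the rows. A thin steel rail 30 mm high runs round the rack's back half, 45 to 48 mm from the centres of the back trays.
- dock_red: Round red tray on the teal rack, front row. Outer diameter 54 mm, inner 46 mm; floor 3 mm thick, rim 4 mm above that floor. Origin: centre of its underside, 12 mm above the table; z up, x from front row to back row, y along the rows. Rows 110 mm apart; trays of a row 96 mm apart, left and right swapped at random.
- dock_blue: Round blue tray on the teal rack, front row. Outer diameter 54 mm, inner 46 mm; floor 3 mm thick, rim 4 mm above that floor. Origin: centre of its underside, 12 mm above the table; z up, x from front row to back row, y along the rows. A lamp ring, 200 mm wide, hangs over the back of the table left of the middle (x 0.61 to 0.81, y 0.04 to 0.25), its underside 0.39 m up: keep the wrist clear.
Not all that is in view belongs to the job. What is shaped like the white_pump but green, pink or purple is not meant.

How it is judged:
By the outcome, as a careful person would: the job done as asked, in the order asked, and still so for the second after the job is handed in, with the robot touching nothing.
It also fails if it takes over 122 s, if anything falls off the work surface, if the arm or the gripper's body presses on something with over 40 N, if the wrist force passes 120 N, or if a joint passes its speed limit or range.

## Working session

There is one attempt and no reset: what is moved stays moved. The work goes in short steps, Python scripts to look and compute and a shell command to move; the robot and the scene stay as the last step left them, time stands still between calls to the robot, and variables do not carry over. Pictures are saved under pics/ and viewed, and the job is handed in when it is done.

```bash
ls; mkdir -p pics; python3 - <<'E'
from rig import sensors, viewer
import cv2
s=sensors.read_state();print(s)
for n in ("side","top","wrist"):
    print(n,viewer.calibration(n))
    p,d=viewer.read_camera(n);cv2.imwrite(f"pics/{n}0.png",p)
    import numpy as np;np.save(f"pics/{n}0.npy",d)
E
```

```text
pics
{'time_s': 0.0, 'joints': array([-7.75790287e+01,  1.58467025e+01,  8.62954975e+01, -2.88646480e-03,
        7.79645811e+01, -6.93345797e+00]), 'dq': array([-0.01007785,  0.00361507, -0.05873474, -0.10802407, -0.02469372,
       -0.06227534]), 'effort': array([-5.30035704e-04, -4.16777265e+01, -2.45806378e+01, -3.13323044e-04,
        1.09284170e-02,  8.09048316e-06]), 'eef_pos': array([ 0.19041844, -0.5419933 ,  0.24144695]), 'tcp_rot': array([[ 3.31420364e-01, -9.43483090e-01, -4.48981735e-04],
       [-9.43481371e-01, -3.31420622e-01,  1.80945975e-03],
       [-1.85599649e-03, -1.76085908e-04, -9.99998262e-01]]), 'force': array([-0.35628907, -0.42494936,  0.61009269]), 'ft_torque': array([-0.02909561, -0.01081396,  0.00135831]), 'opening': 1.00140459891858}
side {'vertical_fov': 42.7933555307045, 'cx': 281.2190569502068, 'cy': 201.22891628049115, 'D': array([0.01392227, 0.        , 0.        , 0.        , 0.        ]), 'position': array([ 0.61004937, -1.00934114,  0.8212331 ]), 'attitude': array([[ 0.99394928,  0.08231945, -0.07272091],
       [ 0.10767584, -0.59946182,  0.79
[... 255 characters left out ...]
.00757797, 1.31274903]), 'attitude': array([[-0.02801093, -0.99122195,  0.12920694],
       [-0.99948856,  0.02577774, -0.01892421],
       [ 0.01542743, -0.12967094, -0.99143706]])}
wrist {'vertical_fov': 71.84540296343575, 'cx': 282.51259989768647, 'cy': 208.9266256203355, 'D': array([0.00385408, 0.        , 0.        , 0.        , 0.        ]), 'mount': array([[ 9.99999837e-01,  7.25411542e-05, -5.66762374e-04,
        -7.95002317e-04],
       [ 8.46477285e-05,  9.62155365e-01,  2.72501462e-01,
        -7.10138444e-02],
       [ 5.65081030e-04, -2.72501465e-01,  9.62155202e-01,
        -1.30582217e-01],
       [ 0.00000000e+00,  0.00000000e+00,  0.00000000e+00,
         1.00000000e+00]])}
```

View pics/top0.png

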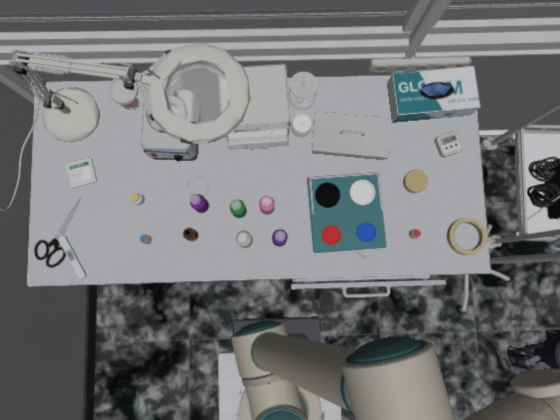

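View pics/side0.png

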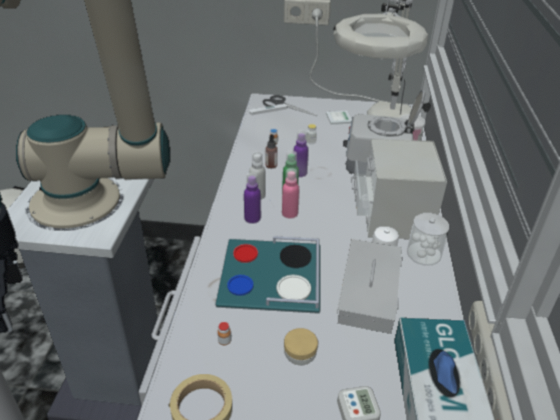

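The top view shows the white pump at about (244,239), amber dropper (190,234), blue vial (145,239) and red vial (415,234). The trays are red (331,235), blue (366,232), black (327,195) and white (362,192). Next I'll zoom in and measure.

```bash
cat > h.py <<'E'
import numpy as np,cv2
from rig import sensors,viewer
def cam(n,st=None):
    c=viewer.calibration(n);f=210/np.tan(np.radians(c["vertical_fov"]/2))
    K=np.array([[f,0,c["cx"]],[0,f,c["cy"]],[0,0,1]])
    if n=="wrist":
        T=np.eye(4);T[:3,:3]=st["tcp_rot"];T[:3,3]=st["eef_pos"];M=T@c["mount"]
        return K,c["D"],M[:3,:3],M[:3,3]
    return K,c["D"],np.array(c["attitude"]),np.array(c["position"])
def ray(n,uv,st=None):
    K,D,R,t=cam(n,st);p=cv2.undistortPoints(np.array(uv,float).reshape(-1,1,2),K,D).reshape(-1,2)
    return t,np.c_[p,np.ones(len(p))]@R.T
def plane(n,uv,z,st=None):
    t,d=ray(n,uv,st);return t+d*((z-t[2])/d[:,2])[:,None]
def cloud(n,dep,st=None):
    v,u=np.mgrid[:420,:560];t,d=ray(n,np.c_[u.ravel(),v.ravel()],st)
    P=t+d*dep.ravel()[:,None];P[dep.ravel()==0]=np.nan
    return P.reshape(420,560,3)
E
python3 - <<'E'
import cv2,numpy as np
from h import *
t=cv2.imread("pics/top0.png");s=cv2.imread("pics/side0.png")
cv2.imwrite("pics/topz.png",cv2.resize(t[170:260,120:300],None,fx=4.4,fy=4.4,interpolation=cv2.INTER_CUBIC))
cv2.imwrite("pics/topz2.png",cv2.resize(t[165:265,300:440],None,fx=5,fy=5,interpolation=cv2.INTER_CUBIC))
cv2.imwrite("pics/sidez.png",cv2.resize(s[110:230,220:340],None,fx=5,fy=5,interpolation=cv2.INTER_CUBIC))
P=cloud("top",np.load("pics/top0.npy"))
for n,u,v in [("white",244,239),("amber",190,234),("blue",145,239),("red",415,234),("yel",136,198),("purp",279,238),("green",238,208),("pink",266,204),("purp2",199,203),("pot",416,181),("dr",331,235),("db",366,232),("dk",327,195),("dw",362,192)]:
    w=P[v-12:v+13,u-12:u+13].reshape(-1,3);zt=np.nanmax(w[:,2]);q=w[w[:,2]>zt-.012]
    print(n,P[v,u].round(3),zt.round(3),np.nanmean(q,0).round(3),len(q))
E
```

```text
white [0.439 0.076 0.127] 0.133 [0.445 0.08  0.127] 90
amber [0.459 0.217 0.078] 0.104 [0.463 0.222 0.098] 19
blue [0.452 0.341 0.043] 0.047 [0.454 0.347 0.042] 53
red [ 0.446 -0.373  0.041] 0.048 [ 0.449 -0.378  0.043] 48
yel [0.56  0.362 0.055] 0.063 [0.563 0.369 0.055] 54
purp [nan nan nan] 0.132 [ 0.446 -0.013  0.127] 90
green [0.516 0.09  0.126] 0.133 [0.526 0.095 0.127] 91
pink [0.525 0.02  0.125] 0.133 [0.534 0.019 0.127] 85
purp2 [0.534 0.189 0.11 ] 0.134 [0.543 0.197 0.127] 80
pot [ 0.59  -0.387  0.036] 0.04 [ 0.592 -0.388  0.033] 399
dr [ 0.451 -0.153  0.013] 0.023 [ 0.451 -0.154  0.015] 477
db [ 0.457 -0.249  0.013] 0.027 [ 0.456 -0.249  0.017] 248
dk [ 0.561 -0.146  0.016] 0.028 [ 0.561 -0.147  0.019] 193
dw [ 0.566 -0.242  0.021] 0.026 [ 0.566 -0.243  0.017] 366
```

```bash
sleep 1
```

```text
(no output)
```

View pics/topz.png

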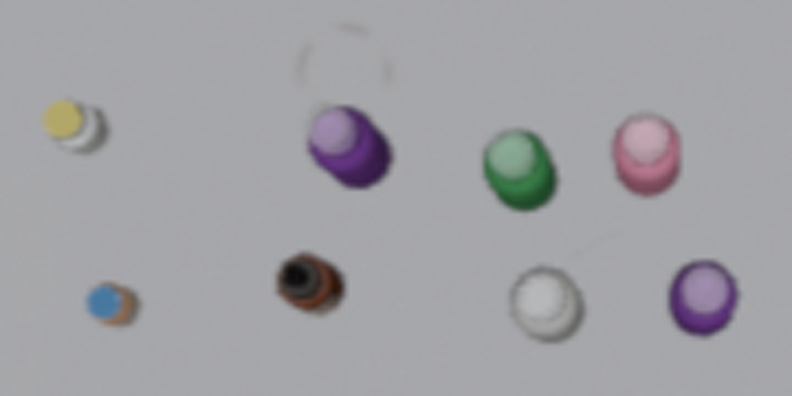

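View pics/topz2.png

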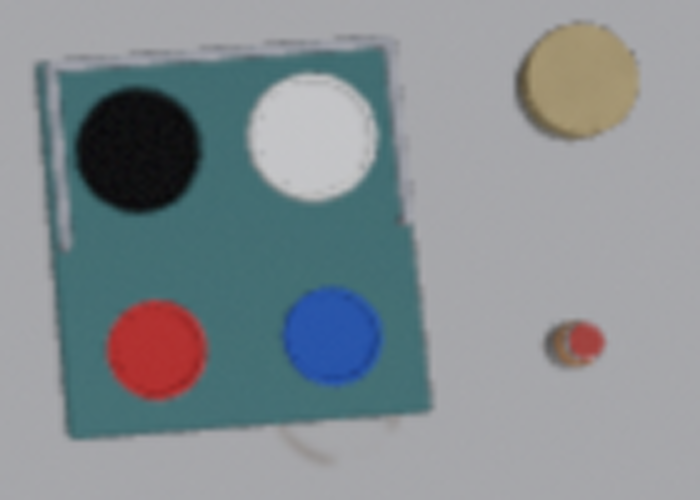

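View pics/sidez.png

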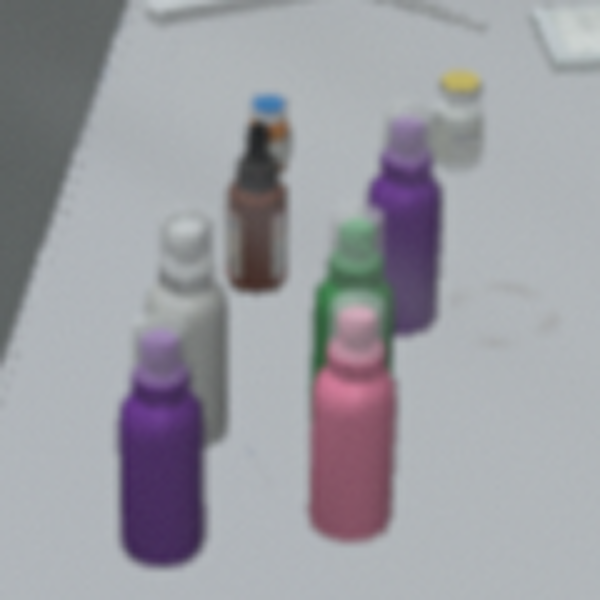

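```bash
cat > m.py <<'E'
from h import *
t=cv2.imread("pics/top0.png")
def blob(n,im,box,lo,hi,z):
    x0,y0,x1,y1=box;h=cv2.cvtColor(im,cv2.COLOR_BGR2HSV)[y0:y1,x0:x1]
    m=cv2.inRange(h,np.array(lo),np.array(hi));k,l,s,c=cv2.connectedComponentsWithStats(m)
    i=1+np.argmax(s[1:,4]);uv=c[i]+[x0,y0];return uv.round(1),s[i,4],plane(n,uv,z)[0].round(4)
R=((0,130,60),(8,255,255));B=((100,120,60),(125,255,255))
for nm,a in {"dred":((315,218,350,255),*R,.017),"dblue":((350,215,385,250),*B,.017),"dblack":((310,178,345,212),(0,0,0),(180,255,40),.017),"dwhite":((345,175,380,208),(0,0,185),(180,40,255),.017),
 "red":((405,225,425,243),*R,.042),"blue":((135,230,155,248),(95,80,60),(125,255,255),.042)}.items(): print(nm,*blob("top",t,*a))
s=cv2.imread("pics/side0.png")
for nm,a in {"dred":((225,235,260,270),*R,.017),"dblue":((225,270,260,300),*B,.017),"red":((210,315,235,335),*R,.040),"blue":((265,125,282,138),(95,80,60),(125,255,255),.04),"dblack":((275,240,316,272),(0,0,0),(180,255,40),.017)}.items(): print("side",nm,*blob("side",s,*a))
E
python3 m.py
python3 - <<'E'
from h import *
for n in("top","side"):
    P=cloud(n,np.load(f"pics/{n}0.npy"))
    for nm,x,y,r,z0,z1 in[("white",.445,.08,.035,.02,.085),("whead",.445,.08,.035,.1,.14),("amber",.463,.222,.03,.015,.055),("amberbulb",.463,.222,.03,.07,.11),("red",.449,-.378,.03,.01,.05),("blue",.454,.347,.03,.01,.05)]:
        q=P[(np.hypot(P[...,0]-x,P[...,1]-y)<r)&(P[...,2]>z0)&(P[...,2]<z1)]
        print(n,nm,len(q),((q.max(0)+q.min(0))/2).round(3),np.ptp(q,0).round(3)) if len(q) else 0
E
```

```text
dred [330.9 234.6] 280 [ 0.4522 -0.1524  0.017 ]
dblue [366.1 231.9] 343 [ 0.4568 -0.2484  0.017 ]
dblack [327.1 194.6] 452 [ 0.5618 -0.1468  0.017 ]
dwhite [361.7 192.1] 422 [ 0.5664 -0.2419  0.017 ]
red [416.4 232.8] 28 [ 0.449  -0.3773  0.042 ]
blue [142.9 238.3] 39 [0.4539 0.3467 0.042 ]
side dred [245.1 253. ] 285 [ 0.455  -0.1521  0.017 ]
side dblue [240.  284.5] 480 [ 0.4598 -0.2473  0.017 ]
side red [223.2 325.9] 52 [ 0.4512 -0.376   0.04  ]
side blue [273.4 130.3] 17 [0.4565 0.3523 0.04  ]
side dblack [294.6 256. ] 462 [ 0.5636 -0.1475  0.017 ]
top white 74 [0.443 0.08  0.053] [0.038 0.04  0.064]
top whead 100 [0.444 0.08  0.118] [0.024 0.026 0.029]
top amber 34 [0.46  0.223 0.036] [0.029 0.033 0.038]
top amberbulb 63 [0.462 0.223 0.087] [0.021 0.021 0.034]
top red 89 [ 0.449 -0.377  0.029] [0.025 0.023 0.038]
top blue 91 [0.455 0.347 0.029] [0.025 0.024 0.036]
side white 188 [0.449 0.072 0.053] [0.04  0.028 0.064]
side whead 148 [0.448 0.083 0.115] [0.025 0.035 0.031]
side amber 149 [0.467 0.215 0.035] [0.031 0.022 0.04 ]
side amberbulb 68 [0.466 0.224 0.087] [0.02  0.022 0.033]
side red 239 [ 0.453 -0.379  0.028] [0.026 0.025 0.036]
side blue 70 [0.459 0.346 0.028] [0.023 0.029 0.036]
```

```bash
cat > d.py <<'E'
import sys
from h import *
# usage: d.py x y z yaw [x y z yaw ...]: turn first, then shift
a=list(map(float,sys.argv[1:]));s=sensors.read_state();R=s["tcp_rot"];p=s["eef_pos"]
yaw=np.degrees(np.arctan2(R[1,0],R[0,0]))
print("t",round(s["time_s"],2),p.round(4),"yaw",yaw.round(2),"tilt z",R[:,2].round(4),"F",s["force"].round(1),"open",round(s["opening"],3),"j",s["joints"].round(0))
for i in range(0,len(a),4):
    q=np.array(a[i:i+3]);c,n=np.cos(np.radians(a[i+3])),np.sin(np.radians(a[i+3]))
    Rt=np.array([[c,n,0],[n,-c,0],[0,0,-1]])
    print("turn z",round(yaw-a[i+3],2),"shift turned",(Rt.T@(q-p)).round(4),"shift now",(R.T@(q-p)).round(4));p=q;yaw=a[i+3];R=Rt
E
python3 d.py .446 .08 .22 -70.6 .446 .08 .22 -45
```

```text
t 0.15 [ 0.1905 -0.5421  0.2417] yaw -70.65 tilt z [-2.0e-04  1.3e-03 -1.0e+00] F [-0.  -0.3 -0.8] open 1.003 j [-78.  16.  86.   0.  78.  -7.]
turn z -0.05 shift turned [-0.502  -0.4476  0.0217] shift now [-0.5023 -0.4472  0.0224]
turn z -25.6 shift turned [0. 0. 0.] shift now [0. 0. 0.]
```

```bash
python3 -m jog '-0.02 -0.018 0 0 0 0 -1;-0.037 -0.033 0 0 0 0 -1;-0.037 -0.033 0 0 0 0 -1;-0.037 -0.033 0 0 0 0 -1;-0.037 -0.033 0 0 0 0 -1;-0.037 -0.033 0 0 0 0 -1;-0.037 -0.033 0 0 0 0 -1;-0.037 -0.033 0 0 0 0 -1;-0.037 -0.033 0 0 0 0 -1;-0.037 -0.033 0 0 0 0 -1;-0.037 -0.033 0 0 0 0 -1;-0.037 -0.033 0 0 0 0 -1;-0.037 -0.033 0 0 0 0 -1;-0.037 -0.033 0 0 0 0 -1;0 0 0 0 0 -8.5 -1;0 0 0 0 0 -8.5 -1;0 0 0 0 0 -8.6 -1;0 0 0 0 0 0 -1;0 0 0 0 0 0 -1'; python3 d.py .446 .08 .074 -45; python3 - <<'E'
from h import *
p,d=viewer.read_camera("wrist");cv2.imwrite("pics/w1.png",p)
E
```

```text
time_s: 2.52
eef_pos: [0.4461, 0.0783, 0.2422]
tcp_rot: [[0.705, -0.709, -0.0], [-0.709, -0.705, -0.0], [-0.0, 0.0, -1.0]]
force: [-0.3, 0.4, 0.5]
opening: 0.997
t 2.52 [0.4461 0.0783 0.2422] yaw -45.17 tilt z [-3.e-04 -1.e-04 -1.e+00] F [-0.3  0.4  0.5] open 0.997 j [  1.   5. 100.  -0.  75.  46.]
turn z -0.17 shift turned [-0.0013 -0.0011  0.1682] shift now [-0.0013 -0.0012  0.1682]
```

View pics/w1.png

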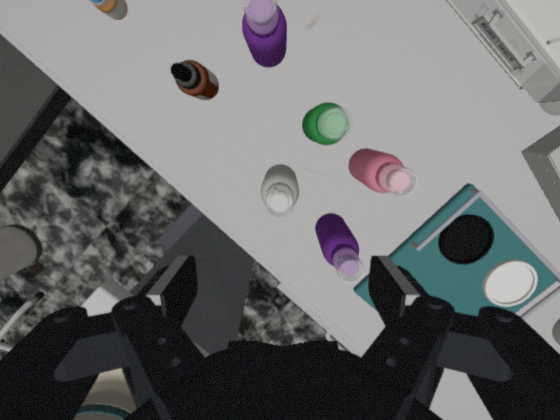

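The wrist view shows the white pump's head at about (279,198) and the fingers at the bottom of the frame. I'll check these rays against the position from the top view.

```bash
python3 - <<'E'
from h import *
s=sensors.read_state();print(plane("wrist",[(279,197)],.128,s),plane("wrist",[(191,74)],.1,s),plane("wrist",[(280,183)],.09,s))
E
```

```text
[[0.45298008 0.08928605 0.128     ]] [[0.4719922 0.215354  0.1      ]] [[0.45700153 0.09252068 0.09      ]]
```

```bash
python3 - <<'E'
from h import *
s=sensors.read_state();p,d=viewer.read_camera("wrist");P=cloud("wrist",d,s)
cv2.imwrite("pics/w1z.png",cv2.resize(p[140:240,230:330],None,fx=5,fy=5,interpolation=cv2.INTER_CUBIC))
for z0,z1 in((.115,.126),(.122,.135),(.095,.11),(.03,.085)):
    for nm,x,y in(("w",.446,.08),("purple",.446,-.013),("amber",.463,.222)):
        q=P[(np.hypot(P[...,0]-x,P[...,1]-y)<.04)&(P[...,2]>z0)&(P[...,2]<z1)]
        if len(q)>5:print(nm,z0,len(q),((q.max(0)+q.min(0))/2).round(4),np.ptp(q,0).round(3))
E
```

```text
w 0.115 246 [0.448  0.0849 0.1206] [0.026 0.026 0.011]
purple 0.115 288 [ 0.4497 -0.0081  0.1205] [0.026 0.027 0.011]
w 0.122 675 [0.4479 0.0849 0.1252] [0.026 0.026 0.006]
purple 0.122 572 [ 0.4496 -0.0081  0.1251] [0.026 0.027 0.006]
w 0.095 86 [0.4507 0.0872 0.1028] [0.022 0.023 0.014]
purple 0.095 183 [ 0.4501 -0.0032  0.1025] [0.026 0.017 0.015]
amber 0.095 155 [0.4657 0.2274 0.098 ] [0.012 0.012 0.006]
w 0.03 503 [0.4492 0.0858 0.0575] [0.039 0.039 0.055]
purple 0.03 804 [ 0.4498 -0.0063  0.0575] [0.041 0.037 0.055]
amber 0.03 953 [0.4659 0.2263 0.0576] [0.033 0.03  0.055]
```

View pics/w1z.png

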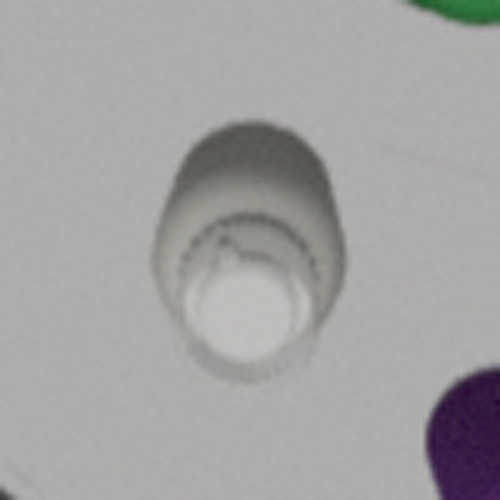

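The wrist depth puts the white pump at (0.448, 0.085), against (0.446, 0.080) from the fixed cameras. That is within tolerance, so I'll use (0.447, 0.083).

```bash
python3 d.py .447 .083 .074 -45
```

```text
t 2.62 [0.4462 0.0782 0.2422] yaw -45.13 tilt z [-1.e-04 -1.e-04 -1.e+00] F [0.4 0.1 0.5] open 0.999 j [  1.   5. 100.  -0.  75.  46.]
turn z -0.13 shift turned [-0.0028 -0.0039  0.1682] shift now [-0.0028 -0.0039  0.1682]
```

```bash
python3 -m jog '-0.003 -0.004 0 0 0 0 -1;0 0 0.03 0 0 0 -1;0 0 0.03 0 0 0 -1;0 0 0.03 0 0 0 -1;0 0 0.03 0 0 0 -1;0 0 0.025 0 0 0 -1;0 0 0.015 0 0 0 -1;0 0 0.008 0 0 0 -1;0 0 0 0 0 0 -1;0 0 0 0 0 0 1;0 0 0 0 0 0 1;0 0 0 0 0 0 1;0 0 0 0 0 0 1;0 0 0 0 0 0 1;0 0 0 0 0 0 1;0 0 0 0 0 0 1'; python3 d.py; python3 - <<'E'
from h import *
p,d=viewer.read_camera("wrist");cv2.imwrite("pics/w2.png",p)
E
```

```text
time_s: 4.62
eef_pos: [0.4474, 0.0833, 0.0751]
tcp_rot: [[0.706, -0.708, 0.001], [-0.708, -0.706, 0.0], [0.001, -0.001, -1.0]]
force: [-1.2, 0.0, 6.2]
opening: 0.468
t 4.62 [0.4474 0.0833 0.0751] yaw -45.05 tilt z [ 1.4e-03  1.0e-04 -1.0e+00] F [-1.2  0.   6.2] open 0.468 j [  2.  15. 115.   0.  50.  47.]
```

View pics/w2.png

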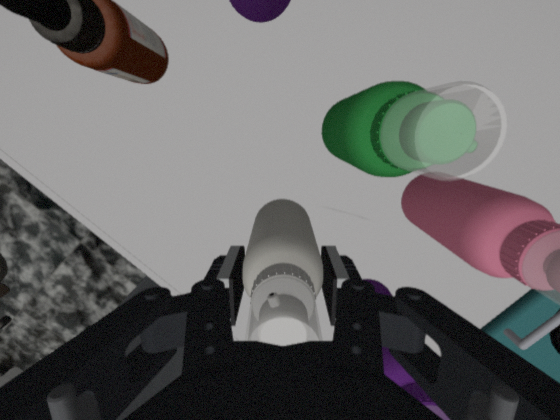

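The white pump is gripped: the opening reads about 40 mm, which fits the 42 mm body. Next is the lift and carry.

```bash
python3 -m jog '0 0 -0.02 0 0 0 1;0 0 -0.035 0 0 0 1;0 0 -0.04 0 0 0 1;0 0 -0.04 0 0 0 1;0 0 -0.025 0 0 0 1;0 0 0 0 0 0 1';  python3 d.py .567 -.240 .235 -45
```

```text
time_s: 5.42
eef_pos: [0.4481, 0.0832, 0.2358]
tcp_rot: [[0.707, -0.708, 0.004], [-0.708, -0.707, 0.0], [0.003, -0.003, -1.0]]
force: [0.4, 0.2, -1.5]
opening: 0.469
t 5.42 [0.4481 0.0832 0.2358] yaw -45.05 tilt z [ 0.0045  0.     -1.    ] F [ 0.4  0.2 -1.5] open 0.469 j [  2.   6. 100.  -0.  74.  47.]
turn z -0.05 shift turned [0.3127 0.1445 0.0008] shift now [0.3128 0.1442 0.0014]
```

```bash
python3 -m jog '0.015 0.007 0 0 0 0 1;0.03 0.014 0 0 0 0 1;0.035 0.016 0 0 0 0 1;0.035 0.016 0 0 0 0 1;0.035 0.016 0 0 0 0 1;0.035 0.016 0 0 0 0 1;0.035 0.016 0 0 0 0 1;0.035 0.016 0 0 0 0 1;0.03 0.014 0 0 0 0 1;0.018 0.009 0 0 0 0 1;0.01 0.005 0 0 0 0 1;0 0 0 0 0 0 1;0 0 0 0 0 0 1;0 0 0 0 0 0 1';  python3 d.py .567 -.240 .235 -45; python3 - <<'E'
from h import *
for n in("wrist","top","side"):
    p,d=viewer.read_camera(n);cv2.imwrite(f"pics/{n}3.png",p);np.save(f"pics/{n}3.npy",d)
import pickle;pickle.dump(sensors.read_state(),open("pics/s3","wb"))
E
```

```text
time_s: 7.18
eef_pos: [0.5653, -0.2397, 0.2346]
tcp_rot: [[0.707, -0.707, 0.0], [-0.707, -0.707, 0.0], [0.0, -0.0, -1.0]]
force: [-0.1, -0.3, -1.0]
opening: 0.47
t 7.17 [ 0.5653 -0.2397  0.2346] yaw -44.98 tilt z [ 2.e-04  1.e-04 -1.e+00] F [-0.1 -0.3 -1. ] open 0.47 j [-29.  19.  82.   0.  79.  16.]
turn z 0.02 shift turned [ 0.0014 -0.001  -0.0004] shift now [ 0.0014 -0.001  -0.0004]
```

View pics/wrist3.png

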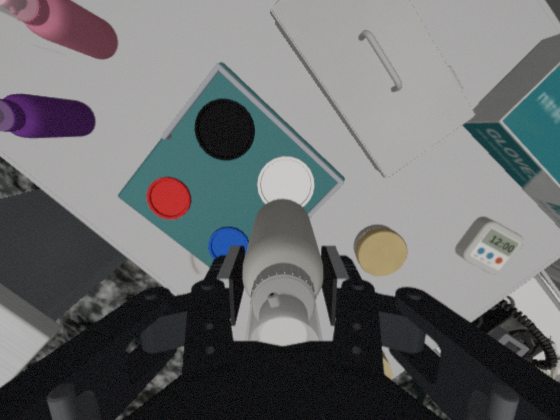

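View pics/side3.png

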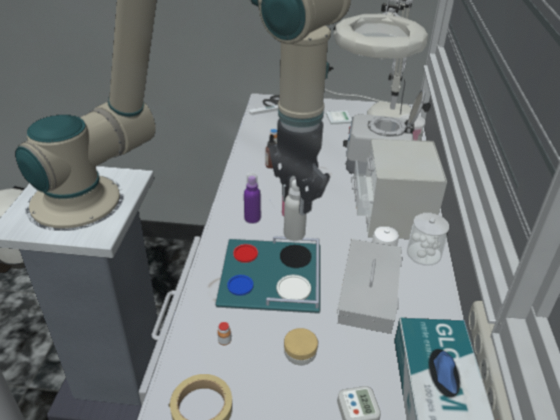

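The wrist view shows the bottle held upright and the trays at red (169,197), black (225,129) and white (286,185, partly hidden).

```bash
python3 - <<'E'
from h import *
import pickle;s=pickle.load(open("pics/s3","rb"));im=cv2.imread("pics/wrist3.png")
print(plane("wrist",[(169,198),(225,129),(286,185),(229,246)],.017,s).round(4))
E
```

```text
[[ 0.457  -0.1504  0.017 ]
 [ 0.5671 -0.1443  0.017 ]
 [ 0.5706 -0.241   0.017 ]
 [ 0.4619 -0.2457  0.017 ]]
```

```bash
python3 -m jog '0.0035 -0.0015 0 0 0 0 1;0 0 0.03 0 0 0 1;0 0 0.035 0 0 0 1;0 0 0.03 0 0 0 1;0 0 0.02 0 0 0 1;0 0 0.01 0 0 0 1;0 0 0.01 0 0 0 1;0 0 0.004 0 0 0 1;0 0 0 0 0 0 1;0 0 0 0 0 0 1';  python3 d.py .569 -.241 .091 -45;python3 - <<'E'
from h import *
for n in("side",):
    p,d=viewer.read_camera(n);cv2.imwrite(f"pics/{n}4.png",cv2.resize(p[180:330,200:350],None,fx=4,fy=4))
E
```

```text
time_s: 8.57
eef_pos: [0.5694, -0.2424, 0.0959]
tcp_rot: [[0.707, -0.708, 0.001], [-0.708, -0.707, -0.001], [0.001, -0.0, -1.0]]
force: [0.2, -0.3, -1.3]
opening: 0.472
t 8.57 [ 0.5694 -0.2424  0.0959] yaw -45.05 tilt z [ 1.1e-03 -7.0e-04 -1.0e+00] F [ 0.2 -0.3 -1.3] open 0.472 j [-29.  26.  93.  -0.  61.  16.]
turn z -0.05 shift turned [-0.0013 -0.0007  0.0049] shift now [-0.0013 -0.0007  0.0049]
```

View pics/side4.png

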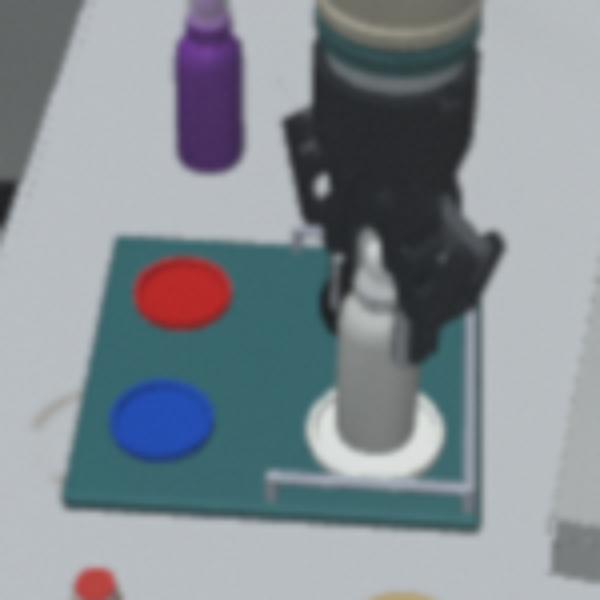

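The bottle hangs just over the centre of the white tray. I'll lower it to contact, release and rise.

```bash
python3 -m jog '0 0 0.002 0 0 0 1;0 0 0.002 0 0 0 1;0 0 0 0 0 0 1;0 0 0 0 0 0 1'; python3 -m jog '0 0 0.001 0 0 0 1;0 0 0 0 0 0 1;0 0 0 0 0 0 1'
```

```text
time_s: 9.12
eef_pos: [0.569, -0.2422, 0.0913]
tcp_rot: [[0.707, -0.708, -0.0], [-0.708, -0.707, -0.0], [0.0, 0.0, -1.0]]
force: [0.5, 0.6, -1.1]
opening: 0.467
time_s: 9.5
eef_pos: [0.569, -0.2421, 0.0903]
tcp_rot: [[0.707, -0.708, -0.0], [-0.708, -0.707, -0.0], [-0.0, 0.0, -1.0]]
force: [-0.3, -0.3, -2.0]
opening: 0.474
```

```bash
python3 -m jog '0 0 0.001 0 0 0 1;0 0 0 0 0 0 1;0 0 0 0 0 0 1'; python3 -m jog '0 0 0.001 0 0 0 1;0 0 0 0 0 0 1;0 0 0 0 0 0 1'
```

```text
time_s: 9.88
eef_pos: [0.5691, -0.2421, 0.0901]
tcp_rot: [[0.707, -0.708, 0.0], [-0.708, -0.707, -0.0], [0.001, -0.0, -1.0]]
force: [-1.4, 2.5, 6.0]
opening: 0.465
time_s: 10.25
eef_pos: [0.5691, -0.2421, 0.0901]
tcp_rot: [[0.707, -0.708, 0.001], [-0.708, -0.707, -0.001], [0.001, -0.0, -1.0]]
force: [-2.2, 1.1, 10.7]
opening: 0.468
```

```bash
python3 -m jog '0 0 -0.001 0 0 0 1;0 0 -0.001 0 0 0 0;0 0 0 0 0 0 -0.2;0 0 0 0 0 0 -0.5;0 0 0 0 0 0 -0.9;0 0 0 0 0 0 -1;0 0 0 0 0 0 -1;0 0 -0.02 0 0 0 -1;0 0 -0.03 0 0 0 -1;0 0 -0.04 0 0 0 -1;0 0 -0.05 0 0 0 -1;0 0 0 0 0 0 -1';  python3 d.py .465 .225 .23 -45;python3 - <<'E'
from h import *
for n in("side",):
    p,d=viewer.read_camera(n);cv2.imwrite(f"pics/{n}5.png",cv2.resize(p[180:330,200:350],None,fx=4,fy=4))
E
```

```text
time_s: 11.75
eef_pos: [0.5713, -0.2434, 0.2353]
tcp_rot: [[0.707, -0.708, 0.009], [-0.708, -0.707, -0.005], [0.01, -0.003, -1.0]]
force: [0.8, -0.2, -0.3]
opening: 0.999
t 11.75 [ 0.5713 -0.2434  0.2353] yaw -45.04 tilt z [ 0.0087 -0.005  -0.9999] F [ 0.8 -0.2 -0.3] open 0.999 j [-29.  20.  81.  -0.  78.  16.]
turn z -0.04 shift turned [-0.4064 -0.256   0.0053] shift now [-0.4066 -0.2557  0.002 ]
```

View pics/side5.png

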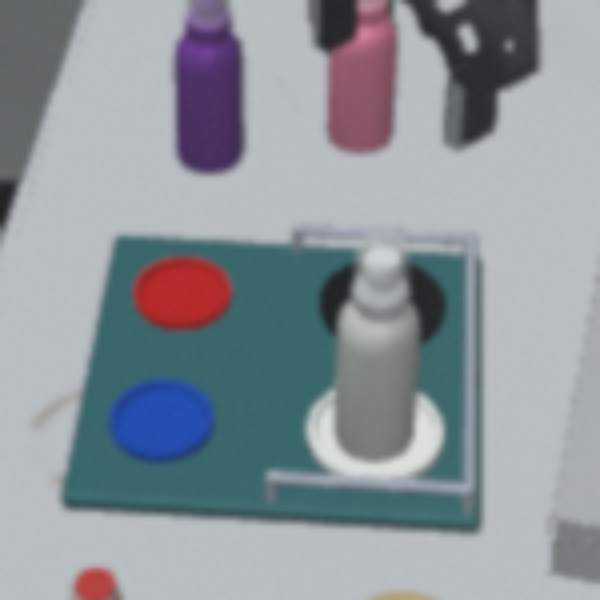

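The white pump stands upright and centred in the white tray. Next is the amber dropper.

```bash
python3 -m jog '-0.016 -0.01 0 0 0 0 -1;-0.035 -0.022 0 0 0 0 -1;-0.04 -0.025 0 0 0 0 -1;-0.04 -0.025 0 0 0 0 -1;-0.04 -0.025 0 0 0 0 -1;-0.04 -0.025 0 0 0 0 -1;-0.04 -0.025 0 0 0 0 -1;-0.04 -0.025 0 0 0 0 -1;-0.04 -0.025 0 0 0 0 -1;-0.04 -0.025 0 0 0 0 -1;-0.025 -0.016 0 0 0 0 -1;-0.01 -0.006 0 0 0 0 -1;0 0 0 0 0 7.5 -1;0 0 0 0 0 7.5 -1;0 0 0 0 0 0 -1;0 0 0 0 0 0 -1';  python3 d.py .465 .225 .046 -60; python3 - <<'E'
from h import *
s=sensors.read_state();p,d=viewer.read_camera("wrist");P=cloud("wrist",d,s);cv2.imwrite("pics/w6.png",p)
for z0,z1 in((.09,.11),(.015,.058)):
    for nm,x,y in(("amber",.463,.222),):
        q=P[(np.hypot(P[...,0]-x,P[...,1]-y)<.035)&(P[...,2]>z0)&(P[...,2]<z1)]
        if len(q)>5:print(nm,z0,len(q),((q.max(0)+q.min(0))/2).round(4),np.ptp(q,0).round(3))
E
```

```text
time_s: 13.8
eef_pos: [0.4616, 0.2242, 0.2298]
tcp_rot: [[0.5, -0.866, -0.001], [-0.866, -0.5, -0.001], [-0.0, 0.001, -1.0]]
force: [0.3, 0.2, 0.2]
opening: 0.998
t 13.8 [0.4616 0.2242 0.2298] yaw -59.98 tilt z [-1.e-03 -6.e-04 -1.e+00] F [0.3 0.2 0.2] open 0.998 j [18. 11. 95. -0. 74. 78.]
turn z 0.02 shift turned [ 0.001  -0.0034  0.1838] shift now [ 0.001  -0.0036  0.1838]
amber 0.09 154 [0.4659 0.2282 0.0961] [0.013 0.013 0.011]
amber 0.015 233 [0.4663 0.2285 0.0366] [0.033 0.033 0.043]
```

View pics/w6.png

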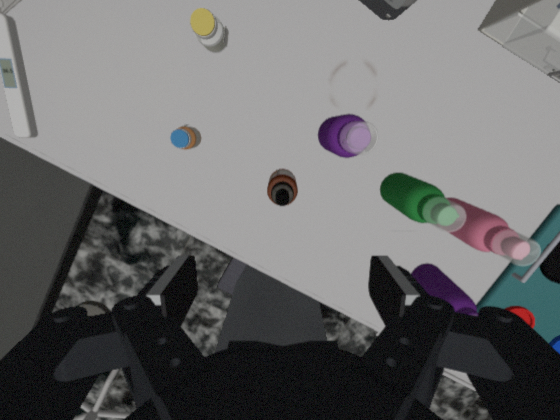

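The amber dropper shows at about (282,190). Wrist depth gives (0.466, 0.228) and the fixed cameras (0.464, 0.223). Going down for the grasp.

```bash
python3 -m jog '0 -0.0045 0 0 0 0 -1;0 0 0.03 0 0 0 -1;0 0 0.035 0 0 0 -1;0 0 0.035 0 0 0 -1;0 0 0.035 0 0 0 -1;0 0 0.025 0 0 0 -1;0 0 0.015 0 0 0 -1;0 0 0.008 0 0 0 -1;0 0 0 0 0 0 -1;0 0 0 0 0 0 1;0 0 0 0 0 0 1;0 0 0 0 0 0 1;0 0 0 0 0 0 1;0 0 0 0 0 0 1;0 0 0 0 0 0 1;0 0 0 0 0 0 1;0 0 0 0 0 0 1'; python3 d.py; python3 - <<'E'
from h import *
p,d=viewer.read_camera("wrist");cv2.imwrite("pics/w7.png",p)
E
```

```text
time_s: 15.98
eef_pos: [0.4662, 0.2271, 0.0481]
tcp_rot: [[0.499, -0.866, 0.001], [-0.866, -0.499, 0.0], [0.0, -0.001, -1.0]]
force: [-0.9, 0.2, 5.7]
opening: 0.355
t 15.97 [0.4662 0.2271 0.0481] yaw -60.04 tilt z [ 1.1e-03  4.0e-04 -1.0e+00] F [-0.9  0.2  5.7] open 0.355 j [ 18.  22. 109.   0.  49.  78.]
```

View pics/w7.png

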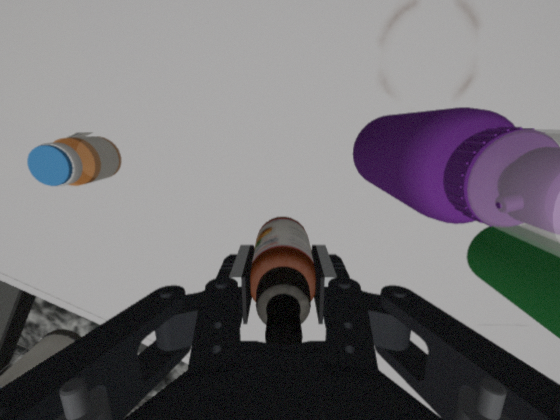

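```bash
python3 -m jog '0 0 -0.02 0 0 0 1;0 0 -0.035 0 0 0 1;0 0 -0.04 0 0 0 1;0 0 -0.04 0 0 0 1;0 0 -0.03 0 0 0 1;0 0 -0.01 0 0 0 1;0 0 0 0 0 0 1';  python3 d.py .565 -.1455 .222 -60
```

```text
time_s: 16.9
eef_pos: [0.4657, 0.2268, 0.222]
tcp_rot: [[0.499, -0.866, 0.0], [-0.866, -0.499, -0.0], [0.0, -0.0, -1.0]]
force: [-0.5, -0.4, -0.9]
opening: 0.355
t 16.9 [0.4657 0.2268 0.222 ] yaw -60.05 tilt z [ 1.e-04 -1.e-04 -1.e+00] F [-0.5 -0.4 -0.9] open 0.355 j [18. 12. 95. -0. 73. 78.]
turn z -0.05 shift turned [0.3721 0.1002 0.    ] shift now [3.722e-01 9.990e-02 1.000e-04]
```

```bash
python3 -m jog '0.016 0.0043 0 0 0 0 1;0.03 0.0081 0 0 0 0 1;0.036 0.0097 0 0 0 0 1;0.036 0.0097 0 0 0 0 1;0.036 0.0097 0 0 0 0 1;0.036 0.0097 0 0 0 0 1;0.036 0.0097 0 0 0 0 1;0.036 0.0097 0 0 0 0 1;0.036 0.0097 0 0 0 0 1;0.036 0.0097 0 0 0 0 1;0.022 0.006 0 0 0 0 1;0.012 0.003 0 0 0 0 1;0.004 0.001 0 0 0 0 1;0 0 0 0 0 0 1;0 0 0 0 0 0 1';  python3 d.py .565 -.1455 .068 -60; python3 - <<'E'
from h import *
p,d=viewer.read_camera("wrist");cv2.imwrite("pics/w8.png",p)
E
```

```text
time_s: 18.77
eef_pos: [0.5647, -0.1443, 0.2224]
tcp_rot: [[0.5, -0.866, -0.0], [-0.866, -0.5, 0.0], [-0.0, -0.0, -1.0]]
force: [0.6, -0.5, -0.8]
opening: 0.357
t 18.77 [ 0.5647 -0.1443  0.2224] yaw -59.98 tilt z [-0.e+00  3.e-04 -1.e+00] F [ 0.6 -0.5 -0.8] open 0.357 j [-21.  17.  87.   0.  76.  39.]
turn z 0.02 shift turned [0.0011 0.0004 0.1544] shift now [0.0012 0.0004 0.1544]
```

View pics/w8.png

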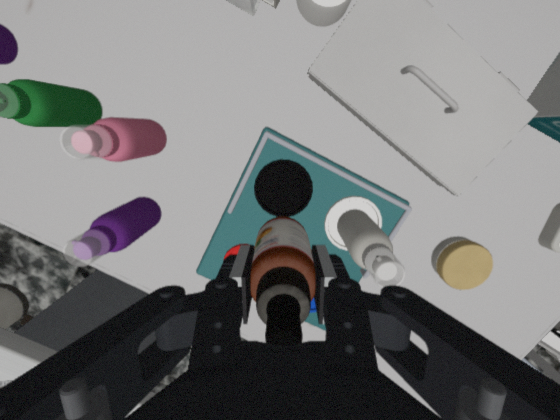

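The bottle is held upright over the black tray, and the white pump stands in its tray. Descending.

```bash
python3 -m jog '0.001 0 0.02 0 0 0 1;0 0 0.035 0 0 0 1;0 0 0.035 0 0 0 1;0 0 0.03 0 0 0 1;0 0 0.02 0 0 0 1;0 0 0.01 0 0 0 1;0 0 0.004 0 0 0 1;0 0 0 0 0 0 1;0 0 0 0 0 0 1';  python3 d.py .565 -.1455 .063 -60; python3 - <<'E'
from h import *
for n in("side",):
    p,d=viewer.read_camera(n);cv2.imwrite(f"pics/{n}9.png",cv2.resize(p[150:330,200:350],None,fx=3.3,fy=3.3))
E
```

```text
time_s: 19.95
eef_pos: [0.566, -0.1464, 0.0692]
tcp_rot: [[0.499, -0.866, 0.002], [-0.866, -0.499, -0.001], [0.001, -0.001, -1.0]]
force: [0.3, 0.1, -0.6]
opening: 0.355
t 19.95 [ 0.566  -0.1464  0.0692] yaw -60.04 tilt z [ 1.7e-03 -7.0e-04 -1.0e+00] F [ 0.3  0.1 -0.6] open 0.355 j [-21.  25.  99.  -0.  56.  39.]
turn z -0.04 shift turned [-0.0013  0.0004  0.0062] shift now [-0.0013  0.0005  0.0062]
```

View pics/side9.png

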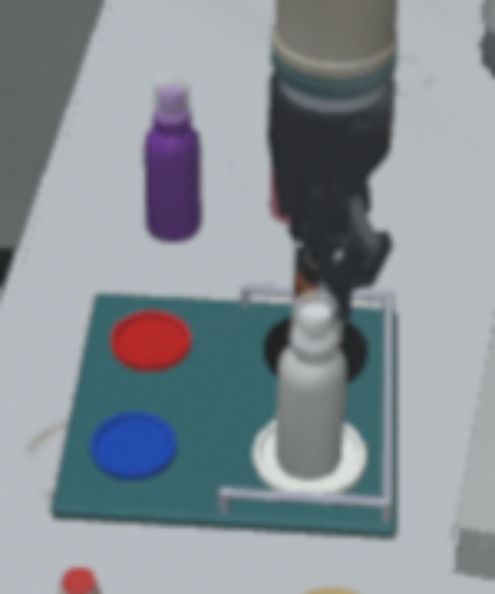

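```bash
python3 -m jog '0 0 0.002 0 0 0 1;0 0 0.002 0 0 0 1;0 0 0 0 0 0 1;0 0 0 0 0 0 1'; python3 -m jog '0 0 0.001 0 0 0 1;0 0 0 0 0 0 1;0 0 0 0 0 0 1';python3 -m jog '0 0 0.001 0 0 0 1;0 0 0 0 0 0 1;0 0 0 0 0 0 1'
```

```text
time_s: 20.5
eef_pos: [0.5654, -0.1463, 0.0642]
tcp_rot: [[0.499, -0.866, -0.0], [-0.866, -0.499, -0.0], [0.0, 0.0, -1.0]]
force: [-0.1, -0.7, -0.5]
opening: 0.355
time_s: 20.88
eef_pos: [0.5654, -0.1462, 0.0633]
tcp_rot: [[0.499, -0.866, -0.0], [-0.866, -0.499, -0.0], [0.0, 0.0, -1.0]]
force: [0.8, -0.2, -0.3]
opening: 0.356
time_s: 21.25
eef_pos: [0.5656, -0.1462, 0.0631]
tcp_rot: [[0.499, -0.866, 0.001], [-0.866, -0.499, -0.0], [0.001, -0.0, -1.0]]
force: [-1.0, 0.8, 5.5]
opening: 0.36
```

```bash
python3 -m jog '0 0 -0.001 0 0 0 1;0 0 0 0 0 0 0.2;0 0 0 0 0 0 0;0 0 0 0 0 0 -0.3;0 0 0 0 0 0 -0.6;0 0 0 0 0 0 -0.6;0 0 0 0 0 0 -0.6;0 0 -0.02 0 0 0 -0.6;0 0 -0.03 0 0 0 -0.6;0 0 -0.04 0 0 0 -0.6;0 0 -0.05 0 0 0 -0.6;0 0 -0.02 0 0 0 -1;0 0 0 0 0 0 -1';  python3 d.py .451 -.376 .20 -60;python3 - <<'E'
from h import *
for n in("side",):
    p,d=viewer.read_camera(n);cv2.imwrite(f"pics/{n}10.png",cv2.resize(p[180:330,200:350],None,fx=4,fy=4))
for n in("wrist",):
    p,d=viewer.read_camera(n);cv2.imwrite(f"pics/{n}10.png",p)
E
```

```text
time_s: 22.88
eef_pos: [0.5664, -0.1466, 0.2252]
tcp_rot: [[0.499, -0.866, 0.004], [-0.866, -0.499, -0.002], [0.003, -0.003, -1.0]]
force: [0.1, -0.9, -0.3]
opening: 0.997
t 22.88 [ 0.5664 -0.1466  0.2252] yaw -60.04 tilt z [ 0.0041 -0.0017 -1.    ] F [ 0.1 -0.9 -0.3] open 0.997 j [-21.  17.  87.  -0.  76.  39.]
turn z -0.04 shift turned [0.141  0.2146 0.0252] shift now [0.1411 0.2146 0.0251]
```

View pics/side10.png

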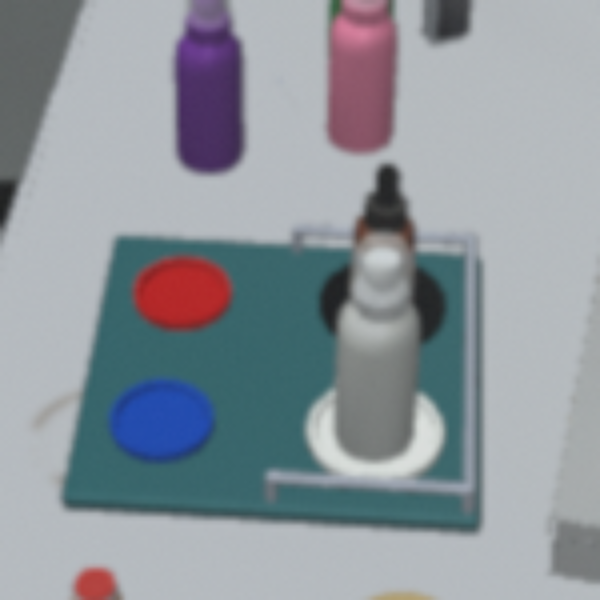

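View pics/wrist10.png

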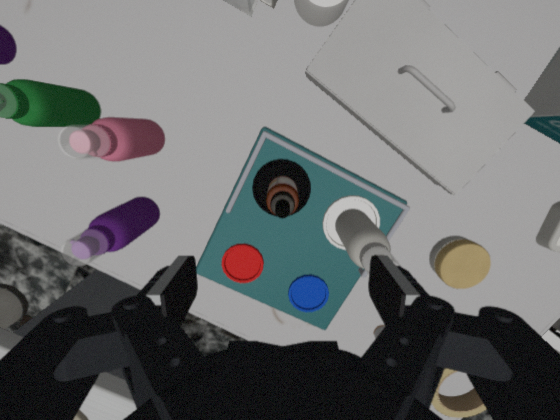

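Both tall bottles stand upright in their trays. The amber dropper shows at about (282,195) inside the black ring. Next is the red vial, with the jaws turned to lie along world x.

```bash
python3 -m jog '0.01 0.015 0 0 0 0 -1;0.02 0.03 0 0 0 0 -1;0.02 0.03 0 0 0 0 -1;0.02 0.03 0 0 0 0 -1;0.02 0.03 0 0 0 0 -1;0.02 0.03 0 0 0 0 -1;0.02 0.03 0 0 0 0 -1;0.01 0.018 0 0 0 0 -1;0 0 0.01 0 0 -10 -1;0 0 0.01 0 0 -10 -1;0 0 0.01 0 0 -10 -1;0 0 0.01 0 0 -10 -1;0 0 0.01 0 0 -10 -1;0 0 0.01 0 0 -10 -1;0 0 0 0 0 0 -1;0 0 0 0 0 0 -1';  python3 d.py .452 -.375 .02 0; python3 - <<'E'
from h import *
s=sensors.read_state();p,d=viewer.read_camera("wrist");P=cloud("wrist",d,s);cv2.imwrite("pics/w11.png",p)
for z0,z1 in((.036,.05),(.008,.034)):
    q=P[(np.hypot(P[...,0]-.452,P[...,1]+.375)<.03)&(P[...,2]>z0)&(P[...,2]<z1)]
    if len(q)>5:print(z0,len(q),((q.max(0)+q.min(0))/2).round(4),np.ptp(q,0).round(3))
E
```

```text
time_s: 24.98
eef_pos: [0.4507, -0.3739, 0.1633]
tcp_rot: [[1.0, -0.003, -0.0], [-0.003, -1.0, 0.0], [-0.0, -0.0, -1.0]]
force: [0.4, -0.8, -0.3]
opening: 1.001
t 24.98 [ 0.4507 -0.3739  0.1633] yaw -0.18 tilt z [-0.e+00  1.e-04 -1.e+00] F [ 0.4 -0.8 -0.3] open 1.001 j [-46.  20.  92.   0.  68. -46.]
turn z -0.18 shift turned [0.0013 0.0011 0.1433] shift now [0.0013 0.0011 0.1433]
0.036 398 [ 0.4522 -0.3747  0.0395] [0.019 0.02  0.007]
0.008 236 [ 0.4529 -0.3718  0.0211] [0.026 0.018 0.026]
```

View pics/w11.png

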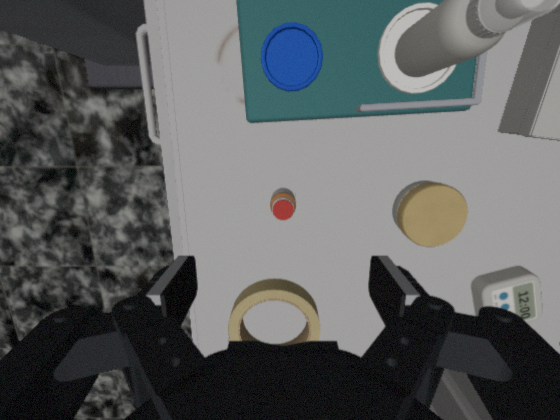

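The wrist view shows the red cap at (283,208), at (0.452, -0.375), which agrees with the other cameras. The tape ring is clear of the path. Descending.

```bash
python3 -m jog '0.0015 0.001 0.02 0 0 0 -1;0 0 0.03 0 0 0 -1;0 0 0.03 0 0 0 -1;0 0 0.03 0 0 0 -1;0 0 0.02 0 0 0 -1;0 0 0.01 0 0 0 -1;0 0 0.005 0 0 0 -1;0 0 0 0 0 0 -1;0 0 0 0 0 0 1;0 0 0 0 0 0 1;0 0 0 0 0 0 1;0 0 0 0 0 0 1;0 0 0 0 0 0 1;0 0 0 0 0 0 1;0 0 0 0 0 0 1;0 0 0 0 0 0 1'; python3 d.py; python3 - <<'E'
from h import *
p,d=viewer.read_camera("wrist");cv2.imwrite("pics/w12.png",p)
E
```

```text
time_s: 27.02
eef_pos: [0.4526, -0.3752, 0.0188]
tcp_rot: [[1.0, -0.001, 0.001], [-0.001, -1.0, -0.001], [0.001, 0.001, -1.0]]
force: [-0.4, -0.7, 6.0]
opening: 0.27
t 27.02 [ 0.4526 -0.3752  0.0188] yaw -0.04 tilt z [ 8.e-04 -8.e-04 -1.e+00] F [-0.4 -0.7  6. ] open 0.27 j [-46.  29. 102.  -0.  50. -46.]
```

View pics/w12.png

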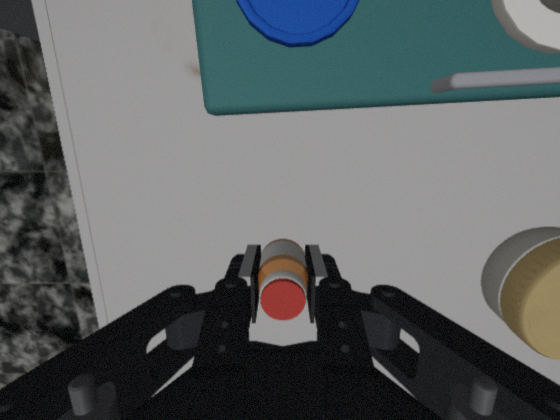

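```bash
python3 -m jog '0 0 -0.02 0 0 0 1;0 0 -0.035 0 0 0 1;0 0 -0.035 0 0 0 1;0 0 -0.02 0 0 0 1;0 -0.015 0 0 0 0 1;0 -0.03 0 0 0 0 1;0 -0.03 0 0 0 0 1;0 -0.03 0 0 0 0 1;0 -0.03 0 0 0 0 1;0 -0.03 0 0 0 0 1;0 -0.03 0 0 0 0 1;0 -0.018 0 0 0 0 1;0.003 -0.011 0 0 0 0 1;0 0 0 0 0 0 1;0 0 0 0 0 0 1';  python3 d.py .4555 -.151 .036 0; python3 - <<'E'
from h import *
p,d=viewer.read_camera("side");cv2.imwrite("pics/s13.png",p)
E
```

```text
time_s: 28.95
eef_pos: [0.4558, -0.1515, 0.1283]
tcp_rot: [[1.0, -0.001, 0.0], [-0.001, -1.0, -0.001], [0.0, 0.001, -1.0]]
force: [0.7, -0.4, -0.4]
opening: 0.271
t 28.95 [ 0.4558 -0.1515  0.1283] yaw -0.06 tilt z [ 2.e-04 -7.e-04 -1.e+00] F [ 0.7 -0.4 -0.4] open 0.271 j [-27.  13. 108.  -0.  59. -27.]
turn z -0.06 shift turned [-0.0003 -0.0005  0.0923] shift now [-0.0003 -0.0006  0.0923]
```

View pics/s13.png

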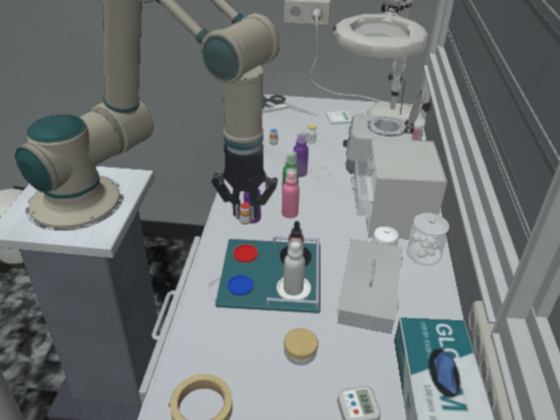

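The red vial is held at about (245,212), over the red tray at (246,253). Lowering.

```bash
python3 -m jog '0 0 0.02 0 0 0 1;0 0 0.03 0 0 0 1;0 0 0.025 0 0 0 1;0 0 0.01 0 0 0 1;0 0 0.004 0 0 0 1;0 0 0.002 0 0 0 1;0 0 0 0 0 0 1;0 0 0 0 0 0 1;0 0 0 0 0 0 1';python3 -m jog '0 0 0.001 0 0 0 1;0 0 0 0 0 0 1;0 0 0 0 0 0 1';python3 -m jog '0 0 0.001 0 0 0 1;0 0 0 0 0 0 1;0 0 0 0 0 0 1'
```

```text
time_s: 30.12
eef_pos: [0.4557, -0.1509, 0.0377]
tcp_rot: [[1.0, -0.001, 0.001], [-0.001, -1.0, -0.0], [0.001, 0.0, -1.0]]
force: [-1.1, 0.2, -0.2]
opening: 0.27
time_s: 30.5
eef_pos: [0.4554, -0.1509, 0.0363]
tcp_rot: [[1.0, -0.001, -0.0], [-0.001, -1.0, -0.0], [-0.0, 0.0, -1.0]]
force: [-0.2, -0.4, -0.8]
opening: 0.271
time_s: 30.88
eef_pos: [0.4555, -0.1509, 0.0353]
tcp_rot: [[1.0, -0.001, -0.0], [-0.001, -1.0, -0.0], [-0.0, 0.0, -1.0]]
force: [-1.2, 0.2, -0.6]
opening: 0.271
```

```bash
python3 -m jog '0 0 0.001 0 0 0 1;0 0 0 0 0 0 1;0 0 0 0 0 0 1';python3 -m jog '0 0 0.001 0 0 0 1;0 0 0 0 0 0 1;0 0 0 0 0 0 1'
```

```text
time_s: 31.25
eef_pos: [0.4555, -0.1509, 0.0343]
tcp_rot: [[1.0, -0.001, -0.0], [-0.001, -1.0, -0.0], [-0.0, 0.0, -1.0]]
force: [0.3, 0.3, -1.5]
opening: 0.271
time_s: 31.62
eef_pos: [0.4556, -0.1509, 0.0338]
tcp_rot: [[1.0, -0.001, 0.0], [-0.001, -1.0, -0.0], [0.0, 0.0, -1.0]]
force: [-1.7, 1.1, 5.7]
opening: 0.274
```

```bash
python3 -m jog '0 0 -0.001 0 0 0 1;0 0 0 0 0 0 0.4;0 0 0 0 0 0 0.2;0 0 0 0 0 0 0;0 0 0 0 0 0 -0.3;0 0 0 0 0 0 -0.3;0 0 0 0 0 0 -0.3;0 0 -0.02 0 0 0 -0.3;0 0 -0.03 0 0 0 -0.3;0 0 -0.04 0 0 0 -0.3;0 0 -0.05 0 0 0 -0.3;0 0 -0.05 0 0 0 -1;0 0 0 0 0 0 -1';  python3 d.py .457 .349 .22 0;python3 - <<'E'
from h import *
for n in("wrist","side"):
    p,d=viewer.read_camera(n);cv2.imwrite(f"pics/{n}14.png",p)
E
```

```text
time_s: 33.25
eef_pos: [0.4579, -0.152, 0.2285]
tcp_rot: [[1.0, -0.001, 0.009], [-0.001, -1.0, -0.004], [0.009, 0.004, -1.0]]
force: [-0.7, 0.2, -0.8]
opening: 0.996
t 33.25 [ 0.4579 -0.152   0.2285] yaw -0.04 tilt z [ 0.0086 -0.0044 -1.    ] F [-0.7  0.2 -0.8] open 0.996 j [-27.   8.  99.  -0.  73. -27.]
turn z -0.04 shift turned [-0.0009 -0.501   0.0085] shift now [-0.0013 -0.5011  0.0063]
```

View pics/side14.png

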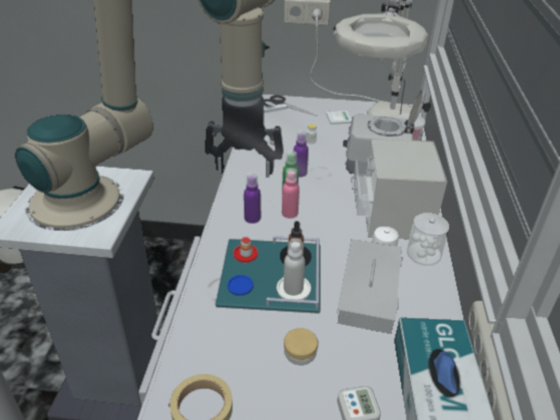

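The red vial stands in the red tray at about (245,248). Now the blue vial.

```bash
python3 -m jog '0 -0.018 0 0 0 0 -1;0 -0.035 0 0 0 0 -1;0 -0.043 0 0 0 0 -1;0 -0.043 0 0 0 0 -1;0 -0.043 0 0 0 0 -1;0 -0.043 0 0 0 0 -1;0 -0.043 0 0 0 0 -1;0 -0.043 0 0 0 0 -1;0 -0.043 0 0 0 0 -1;0 -0.043 0 0 0 0 -1;0 -0.043 0 0 0 0 -1;0 -0.035 0 0 0 0 -1;0 -0.02 0 0 0 0 -1;0 -0.006 0 0 0 0 -1;0 0 0.03 0 0 0 -1;0 0 0.02 0 0 0 -1;0 0 0 0 0 0 -1;0 0 0 0 0 0 -1';  python3 d.py .457 .349 .018 0; python3 - <<'E'
from h import *
s=sensors.read_state();p,d=viewer.read_camera("wrist");P=cloud("wrist",d,s);cv2.imwrite("pics/w15.png",p)
for z0,z1 in((.036,.05),(.008,.034)):
    q=P[(np.hypot(P[...,0]-.457,P[...,1]-.349)<.03)&(P[...,2]>z0)&(P[...,2]<z1)]
    if len(q)>5:print(z0,len(q),((q.max(0)+q.min(0))/2).round(4),np.ptp(q,0).round(3))
E
```

```text
time_s: 35.6
eef_pos: [0.4563, 0.3497, 0.175]
tcp_rot: [[1.0, -0.002, 0.001], [-0.002, -1.0, 0.0], [0.001, -0.0, -1.0]]
force: [-0.3, 0.6, 0.7]
opening: 1.002
t 35.6 [0.4563 0.3497 0.175 ] yaw -0.09 tilt z [ 9.e-04  1.e-04 -1.e+00] F [-0.3  0.6  0.7] open 1.002 j [31. 18. 92. -0. 69. 31.]
turn z -0.09 shift turned [0.0007 0.0007 0.157 ] shift now [0.0005 0.0007 0.157 ]
0.036 375 [0.457  0.3511 0.0397] [0.02  0.02  0.007]
0.008 213 [0.4572 0.3549 0.021 ] [0.025 0.021 0.026]
```

View pics/w15.png

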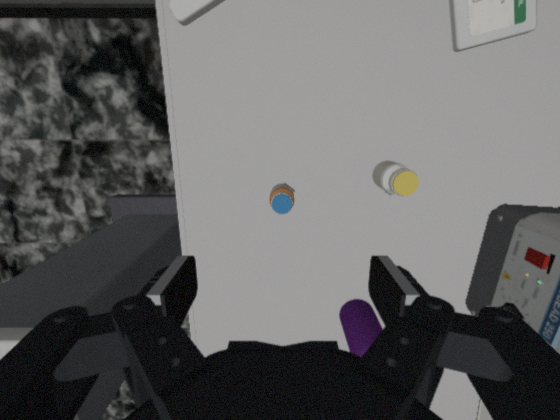

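The blue cap shows at (282,203), at (0.457, 0.351), and the yellow vial is clear of the jaws. Descending.

```bash
python3 -m jog '0 -0.0005 0.025 0 0 0 -1;0 0 0.035 0 0 0 -1;0 0 0.035 0 0 0 -1;0 0 0.03 0 0 0 -1;0 0 0.02 0 0 0 -1;0 0 0.008 0 0 0 -1;0 0 0.004 0 0 0 -1;0 0 0 0 0 0 -1;0 0 0 0 0 0 1;0 0 0 0 0 0 1;0 0 0 0 0 0 1;0 0 0 0 0 0 1;0 0 0 0 0 0 1;0 0 0 0 0 0 1;0 0 0 0 0 0 1;0 0 0 0 0 0 1'; python3 d.py; python3 - <<'E'
from h import *
p,d=viewer.read_camera("wrist");cv2.imwrite("pics/w16.png",p)
E
```

```text
time_s: 37.65
eef_pos: [0.4562, 0.3508, 0.0177]
tcp_rot: [[1.0, -0.001, 0.001], [-0.001, -1.0, 0.0], [0.001, -0.0, -1.0]]
force: [0.3, -0.2, 5.1]
opening: 0.277
t 37.65 [0.4562 0.3508 0.0177] yaw -0.05 tilt z [ 8.e-04  4.e-04 -1.e+00] F [ 0.3 -0.2  5.1] open 0.277 j [ 31.  28. 103.  -0.  49.  31.]
```

View pics/w16.png

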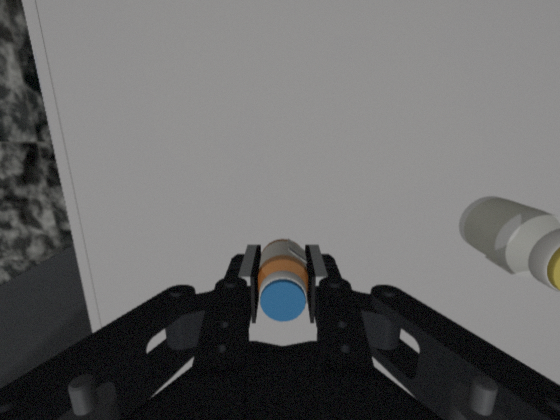

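```bash
python3 -m jog '0 0 -0.02 0 0 0 1;0 0 -0.035 0 0 0 1;0 0 -0.045 0 0 0 1;0 0 -0.045 0 0 0 1;0 0 -0.035 0 0 0 1;0 0 -0.01 0 0 0 1;0 0 0 0 0 0 1'; python3 -m jog '0 0.018 0 0 0 0 1;0 0.035 0 0 0 0 1;0 0.042 0 0 0 0 1;0 0.042 0 0 0 0 1;0 0.042 0 0 0 0 1;0 0.042 0 0 0 0 1;0 0.042 0 0 0 0 1;0 0.042 0 0 0 0 1;0 0.042 0 0 0 0 1;0 0.042 0 0 0 0 1;0 0.042 0 0 0 0 1;0 0.042 0 0 0 0 1;0 0.042 0 0 0 0 1;0 0.035 0 0 0 0 1;0 0.025 0 0 0 0 1;0.002 0.015 0 0 0 0 1;0.002 0.008 0 0 0 0 1;0 0 0 0 0 0 1;0 0 0 0 0 0 1';  python3 d.py .46 -.247 .036 0; python3 - <<'E'
from h import *
s=sensors.read_state();p,d=viewer.read_camera("wrist");cv2.imwrite("pics/w17.png",p)
p,d=viewer.read_camera("side");cv2.imwrite("pics/s17.png",p)
E
```

```text
time_s: 38.58
eef_pos: [0.4556, 0.3504, 0.2066]
tcp_rot: [[1.0, -0.001, -0.001], [-0.001, -1.0, -0.0], [-0.001, 0.0, -1.0]]
force: [0.5, 0.7, -0.4]
opening: 0.269
time_s: 40.95
eef_pos: [0.4592, -0.2465, 0.2072]
tcp_rot: [[1.0, 0.0, -0.0], [0.0, -1.0, 0.001], [-0.0, -0.001, -1.0]]
force: [0.3, 0.2, -0.3]
opening: 0.271
t 40.95 [ 0.4592 -0.2465  0.2072] yaw 0.0 tilt z [-4.e-04  6.e-04 -1.e+00] F [ 0.3  0.2 -0.3] open 0.271 j [-36.  13.  96.   0.  72. -36.]
turn z 0.0 shift turned [0.0008 0.0005 0.1712] shift now [0.0008 0.0006 0.1712]
```

View pics/w17.png

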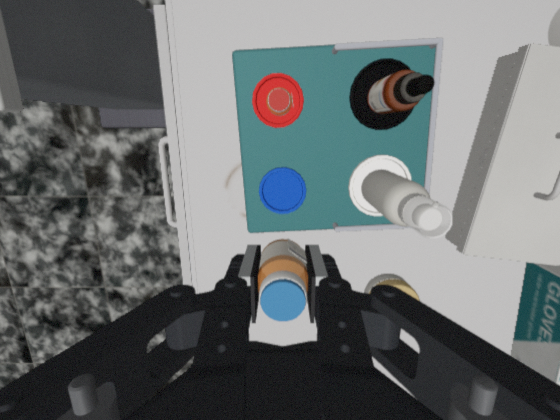

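View pics/s17.png

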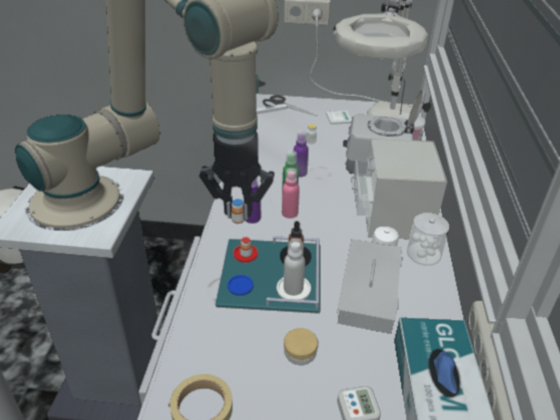

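All three placed items are upright. The blue tray shows at (283,190), in line with the held vial. Lowering.

```bash
python3 -m jog '0.001 0 0.025 0 0 0 1;0 0 0.035 0 0 0 1;0 0 0.035 0 0 0 1;0 0 0.03 0 0 0 1;0 0 0.025 0 0 0 1;0 0 0.012 0 0 0 1;0 0 0.006 0 0 0 1;0 0 0.003 0 0 0 1;0 0 0 0 0 0 1;0 0 0 0 0 0 1;0 0 0 0 0 0 1';python3 -m jog '0 0 0.001 0 0 0 1;0 0 0 0 0 0 1;0 0 0 0 0 0 1';python3 -m jog '0 0 0.001 0 0 0 1;0 0 0 0 0 0 1;0 0 0 0 0 0 1'
```

```text
time_s: 42.42
eef_pos: [0.4606, -0.2476, 0.0367]
tcp_rot: [[1.0, -0.001, 0.001], [-0.001, -1.0, -0.001], [0.001, 0.001, -1.0]]
force: [0.7, -0.4, -0.6]
opening: 0.272
time_s: 42.8
eef_pos: [0.4604, -0.2474, 0.0353]
tcp_rot: [[1.0, -0.001, -0.0], [-0.001, -1.0, -0.0], [-0.0, 0.0, -1.0]]
force: [-0.0, 0.4, -0.3]
opening: 0.272
time_s: 43.18
eef_pos: [0.4604, -0.2474, 0.0343]
tcp_rot: [[1.0, -0.001, 0.0], [-0.001, -1.0, -0.0], [0.0, 0.0, -1.0]]
force: [0.7, -0.4, -0.1]
opening: 0.277
```

```bash
python3 -m jog '0 0 0.001 0 0 0 1;0 0 0 0 0 0 1;0 0 0 0 0 0 1';python3 -m jog '0 0 0.001 0 0 0 1;0 0 0 0 0 0 1;0 0 0 0 0 0 1'
```

```text
time_s: 43.55
eef_pos: [0.4604, -0.2474, 0.0333]
tcp_rot: [[1.0, -0.001, 0.0], [-0.001, -1.0, -0.0], [0.0, 0.0, -1.0]]
force: [-0.3, -0.1, 0.4]
opening: 0.273
time_s: 43.92
eef_pos: [0.4605, -0.2475, 0.0327]
tcp_rot: [[1.0, -0.001, 0.0], [-0.001, -1.0, -0.0], [0.0, 0.0, -1.0]]
force: [-1.8, 1.6, 6.0]
opening: 0.272
```

```bash
python3 -m jog '0 0 -0.001 0 0 0 1;0 0 0 0 0 0 0.4;0 0 0 0 0 0 0.2;0 0 0 0 0 0 0;0 0 0 0 0 0 -0.3;0 0 0 0 0 0 -0.3;0 0 0 0 0 0 -0.3;0 0 -0.02 0 0 0 -0.3;0 0 -0.03 0 0 0 -0.3;0 0 -0.04 0 0 0 -0.3;0 0 -0.05 0 0 0 -0.3;0 0 -0.05 0 0 0 -0.3;0 0.04 0 0 0 0 -0.3;0 0.05 0 0 0 0 -0.3;0 0.05 0 0 0 0 -0.3;0 0.04 0 0 0 0 -0.3;0 0 0 0 0 0 -0.3;0 0 0 0 0 0 -0.3';  python3 d.py;python3 - <<'E'
from h import *
for n in("side","top"):
    p,d=viewer.read_camera(n);cv2.imwrite(f"pics/{n}18.png",p)
    P=cloud(n,d)
    for nm,x,y,z0,z1 in[("white",.568,-.241,.1,.15),("amber",.565,-.146,.09,.13),("red",.455,-.151,.048,.065),("blue",.46,-.247,.048,.065)]:
        q=P[(np.hypot(P[...,0]-x,P[...,1]-y)<.03)&(P[...,2]>z0)&(P[...,2]<z1)]
        print(n,nm,len(q),((q.max(0)+q.min(0))/2).round(3),q[:,2].max().round(3)) if len(q) else print(n,nm,0)
    cv2.imwrite(f"pics/{n}18z.png",cv2.resize(p[180:340,195:345] if n=="side" else p[165:265,120:440],None,fx=3.6 if n=="side" else 2.5,fy=3.6 if n=="side" else 2.5))
E
```

```text
time_s: 46.18
eef_pos: [0.46, -0.4266, 0.2229]
tcp_rot: [[1.0, -0.001, -0.001], [-0.001, -1.0, 0.002], [-0.001, -0.002, -1.0]]
force: [0.2, 0.1, -0.2]
opening: 0.653
t 46.17 [ 0.46   -0.4266  0.2229] yaw -0.06 tilt z [-6.0e-04  1.6e-03 -1.0e+00] F [ 0.2  0.1 -0.2] open 0.653 j [-49.  21.  81.   0.  78. -49.]
side white 351 [ 0.569 -0.245  0.123] 0.145
side amber 86 [ 0.565 -0.152  0.103] 0.116
side red 48 [ 0.455 -0.155  0.055] 0.061
side blue 3 [ 0.472 -0.252  0.053] 0.054
top white 162 [ 0.566 -0.243  0.123] 0.147
top amber 48 [ 0.562 -0.15   0.105] 0.119
top red 51 [ 0.454 -0.155  0.057] 0.062
top blue 51 [ 0.46  -0.25   0.055] 0.062
```

View pics/side18z.png

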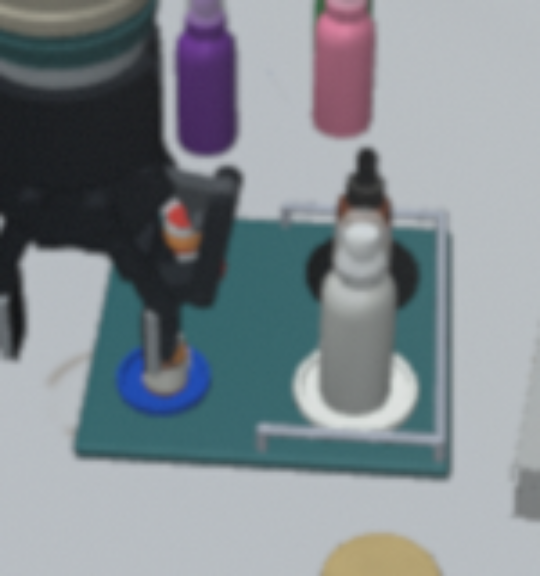

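View pics/top18z.png

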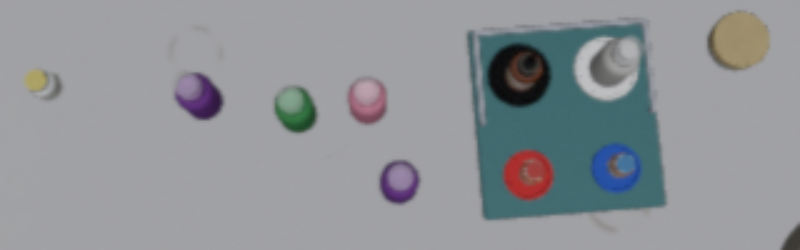

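The top view shows all four containers upright in their matching trays. The heights above the table are right for standing upright: 0.145, 0.117, 0.061 and 0.062 m for white, amber, red and blue. The yellow vial and cream pot have not moved, and the gripper is clear.

```bash
python3 -c "
from rig import order
print(order.job_done())"
```

```text
the job is handed in; nothing more can be done
None
```

All four containers stand upright in their matching trays, loaded in the order asked: white pump, amber dropper, red vial, then blue vial. I handed the job in at about 46 s of the 122 s allowed.

- **Placement:** In the last pictures each one sits inside its tray's rim, within about 4 mm of centre. The measured top heights are 145–147 mm (white), 116–119 mm (amber), 61–62 mm (red) and 62 mm (blue). These are close to the 143, 117, 57 and 57 mm expected for standing upright; the 5 mm excess on the vials is about the same as the depth readings gave on the table.
- **Left alone:** The yellow vial, cream pot and coloured look-alike bottles were not touched and look unmoved. The gripper was empty and well clear at hand-in.
- **Forces:** The readings I printed peaked at about 11 N, at set-down.
- **Disagreements:** The wrist camera and the fixed cameras differed by up to about 5 mm, so I worked between the two. In the final side view the gripper hid most of the blue vial's cap, so its final height comes from the top view alone.

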